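# Back the pellet press off one turn

## Robot

A 6-joint arm with a two-finger parallel gripper is mounted at the origin on the work surface. World frame = base frame: x ahead of the robot, y to its left, z up, the work surface at z = 0. Lengths are in m, angles in rad, forces in N, time in s.
With the tool pointing down it reaches from about 0.35 to 0.775 m from the base axis. Payload 5.5 kg.
Tool frame: the origin (TCP) lies at the very end of the fingers, on their centre line; the grasp point (between the pads) lies 19 mm behind it (grip_point_offset is the distance from the TCP to the grasp point, in m); z points along the fingers, y is the direction in which the jaws open and shut (so a half turn about z gives the same grasp; the last joint's range is limited). The gripper opens to 85 mm and grips with 20 to 120 N. Pads are 22 mm wide; open, the fingers measure 114 mm over their backs; the gripper's body (76 mm by 85 mm) begins 54 mm behind the grasp point. The pads swing forward as they close: fully open they stand 13 mm farther back than shut.
Start: joints at [1.162, 0.313, 0.046, 1.304, 0, 1.431], TCP at [0.153, 0.554, 0.231] pointing down, gripper open.
Joint ranges: [-2.76, 2.76], [-0.86, 1.69], [-1.03, 1.26], [-2.2, 2.34], [-1.47, 1.5], [-3.14, 3.14]. Speed limits (rad/s): [2.57, 2.57, 3.14, 3.14, 3.14, 3.14].

## Interface

Orientations are given as a unit quaternion [w, x, y, z].
In Python, from workcell import * gives the robot as it stands.
- The arm moves only by the shell command python3 -m crank 'ROWS' [OPENING] [FORCE]. ROWS is a JSON object of lists of equal length, an entry for each row: "travel": the shift along the tool's x, y, z in units of 40 mm (1.0 is 40 mm), a list of three; "turn": the turn about the tool's z in rad. In form: {"travel": [[x, y, z], ...], "turn": [turn, ...]}. A call has 1 to 5 rows; each row is the pose to reach, as a shift and turn from the pose commanded when the call began, along the tool's axes at that moment; what a row does not reach only later rows make up. A row lasts 1/12 s, in which the tool goes at most 41.7 mm and 7.16 degrees, less where a joint would pass 70% of its speed; a pose out of reach is approached as far as the arm can. A call with a gripper value outside its range is refused whole. OPENING is the finger opening in mm, from 0 to 85.4, set as the call begins (- or left out, the last holds). The fingers move at their own pace and stop on an object; FORCE is the grip in N (left out, the last holds). Time passes only in rows, so rows that repeat a pose let the fingers close. It gives the time, the measured TCP pose, the force and the opening at its end, in the units of the state.
- get_state(): the state, without advancing time (a new reading comes with each control period).
- read_camera(name): name is "scene" or "side" or "wrist"; returns a dict with "image" (384x512x3 uint8, red, green, blue), "K" (3x3 intrinsics, pixels), "k1" (the pictures are not rectified: a ray, as slopes to the right and down, at radius r is drawn at 1 + k1 r^2 times it, then the intrinsics apply), "R" (3x3) and "t" (3): a world point X has camera coordinates R X + t. Camera axes: x right, y down, z forward; pixel columns grow to the right and rows downward; lengths in m; the calibration is good to about 2 mm. A picture is of the moment at which its call begins. There is no depth.
- hand_in(): hands the job in, once; it reports no verdict.
The state is a dict: "clock": time; "joint_pos": joint angles; "qvel": joint speeds; "tau": joint torques, N m; "tcp_pos": TCP position; "orientation": TCP orientation; "wrist_force": force on the tool from outside, world axes, zero at the start; "ft_torque": the same for the moment, N m; "finger_gap": finger opening in m.
Only numpy, scipy, OpenCV 4.12 (cv2) and the standard library are available. Lean on these libraries where they do the work, as an engineer would, in place of code of your own. Each camera call takes 0.05 s, during which the arm holds its last target. There are 200 camera calls.

## Task

The pellet has been pressed and the oil pressure let off, but the press spindle still sits on the die: back the spindle off by exactly one full turn, pushing the upright handle of the hand wheel on top of the press round anticlockwise (seen from above) until the handle is back where it started, then take the hand clear. Only push the handle with the fingertips or the outside of the fingers, do not grip it, and leave the die standing untouched on the ram and the jar, mortar and tip box where they are.

Things in the scene. Friction and masses are not known exactly. Their poses are not given: they have to be found in the camera images.
- press: Bench pellet press bolted down, grey housing 220 x 180 mm and 68 mm high, two upright steel columns, a crosshead (62 x 160 mm, top at 201 mm; column nuts to 210 mm) across them. Origin at the bench under the spindle axis, z up, its front with the dial (to 125 mm high) towards -x; a pump lever, 98 mm high at most, runs forward along its -y side. Press stands anywhere in front of the robot, turned up to 0.4 rad.
- hub (a point): Centre of the bare-metal hand wheel's hub, on the vertical spindle axis, at the wheel's top (245 mm above the bench; it rises 5 mm per turn as the spindle unscrews). Its x axis points from the spindle axis to the handle. The wheel has three spokes and a round rim of mean radius 62 mm, rim section 17 mm thick, rim top 237 mm above the bench (8.5 mm below this point).
- handle: Upright round black revolving handle on the wheel's rim, 22 mm in diameter and 60 mm tall, 62 mm from the spindle axis; it spins freely on its own pin. Origin on the handle's axis at its foot, 239 mm above the bench; z up; top at 299 mm. It can start at any direction round the wheel.
- wheel (a joint): Angle of the hand wheel in rad, 0 at the start whichever way the handle points, growing anticlockwise seen from above (unscrewing, spindle rising); one full turn = 6.283. Friction of the thread takes about 4 N at the handle and the wheel stays where it is left. It will not turn clockwise from the start, where the spindle is already down.
- die: Loose steel pellet die, 39 mm in diameter and 40 mm high with a 16 mm plunger 20 mm high above it, standing upright on the ram (top 80 mm above the bench) right under the spindle's pressure pad. Origin at the centre of its underside.
- jar: Loose closed amber glass jar, 60 mm in diameter, 85 mm high, standing beside the press. Origin at the centre of its underside.
- mortar: Loose white porcelain mortar, 90 mm in diameter, 38 mm high, its pestle leaning out to 75 mm high, beside the press. Origin at the centre of its underside.
- tipbox: Loose open blue box of pipette tips, 82 x 120 mm and 62 mm high, on the bench on the +y side of the press. Origin at the centre of its underside.

How it is judged:
On the way:
1. the wheel is past half a turn with the fingers pushing on the handle (value of joint wheel between 3.2 and 6 rad and contact force between the fingers and handle above 0.5 N), for 0.1 s.
At the end, for the whole second after the job is handed in: The wheel has been turned anticlockwise through one full turn, to within 0.2 rad (about 12 mm at the handle), and stands still; the die stands upright on the ram within 8 mm of where it was; jar, mortar and tip box stand upright within 15 mm of where they were (value of joint wheel between 6.083 and 6.483 rad and velocity of joint wheel between -0.05 and 0.05 rad/s and distance of die from where it was at the start of the episode below 0.008 m and angle between die's own z axis and vertical below 0.1 rad and distance of each of jar, mortar, tipbox from where it was at the start of the episode below 0.015 m and angle between each of jar, mortar, tipbox's own z axis and vertical below 0.15 rad); the robot touches nothing.
It fails at once if the handle is gripped: taken between the fingers (horizontal distance between the grasp point and handle below 0.015 m and z of the grasp point in the frame of handle between 0 and 0.068 m and contact force between the fingers and handle above 0.5 N).
It fails at once if the wheel is wound far past one turn (value of joint wheel above 7.3 rad).
It fails at once if the die is touched, shifted or lifted (distance of die from where it was at the start of the episode above 0.012 m or contact force between any of the arm, the fingers and die above 1 N).
It fails at once if the jar, mortar or tip box is knocked, moved or lifted (distance of any of jar, mortar, tipbox from where it was at the start of the episode above 0.03 m).
It also fails if it takes over 58 s, if anything falls off the work surface, if the arm or the gripper's body presses on something with over 40 N, if the wrist force passes 120 N, or if a joint passes its speed limit or range.

## Working session

There is one attempt and no reset: what is moved stays moved. The work goes in short steps, Python scripts to look and compute and a shell command to move; the robot and the scene stay as the last step left them, time stands still between calls to the robot, and variables do not carry over. Pictures are saved under pics/ and viewed, about 8 in all and at most 12, crops included, and the job is handed in when it is done.

```bash
ls; mkdir -p pics
python3 - <<'E'
from workcell import *
import cv2,numpy as np
s=get_state();print({k:np.round(v,3).tolist() for k,v in s.items()})
ims=[]
for n in ["scene","side"]:
    c=read_camera(n);cv2.imwrite(f"pics/{n}0.png",c["image"][:,:,::-1]);np.savez(f"{n}0.npz",**c);ims.append(c["image"])
    print(n,c["K"].tolist(),c["k1"],np.round(c["R"],3).tolist(),np.round(c["t"],3).tolist())
E
```

```text
pics
{'clock': 0.0, 'joint_pos': [1.162, 0.314, 0.045, 1.304, -0.0, 1.431], 'qvel': [0.0, 0.0, 0.0, -0.0, -0.002, -0.0], 'tau': [0.002, -48.063, 29.853, 0.019, -0.0, 0.0], 'tcp_pos': [0.153, 0.554, 0.23], 'orientation': [-0.0, 0.134, 0.991, -0.001], 'wrist_force': [0.481, -0.029, 1.157], 'ft_torque': [0.077, -0.014, 0.011], 'finger_gap': 0.085}
scene [[430.49033192304637, 0.0, 252.14669289713783], [0.0, 430.49033192304637, 191.54668231825565], [0.0, 0.0, 1.0]] 0.010313331769484499 [[0.399, 0.917, -0.011], [0.665, -0.297, -0.685], [-0.631, 0.266, -0.728]] [-0.277, -0.236, 1.463]
side [[383.1132640080855, 0.0, 257.2902377751212], [0.0, 383.1132640080855, 197.6957878594314], [0.0, 0.0, 1.0]] -0.10174304744602018 [[-0.995, -0.103, -0.008], [-0.058, 0.616, -0.786], [0.086, -0.781, -0.619]] [0.58, 0.136, 0.925]
```

View pics/scene0.png

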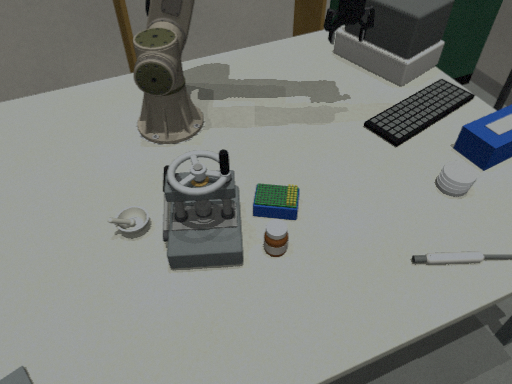

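View pics/side0.png

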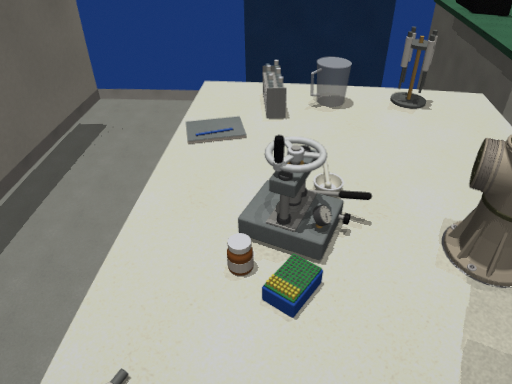

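Scene view: hub near (199,173), black handle from top (223,151) to foot (225,173). Side view: handle from (280,137) to (279,163), hub near (296,150). Next I'll segment and triangulate.

```bash
cat > h.py <<'E'
import numpy as np,cv2
from workcell import *
def ray(c,u,v):
    K=c["K"];d=np.array([(u-K[0,2])/K[0,0],(v-K[1,2])/K[1,1]]);p=d.copy()
    for _ in range(8): p=d/(1+float(c["k1"])*(p@p))
    R=c["R"];w=R.T@np.array([p[0],p[1],1.]);return -R.T@c["t"],w/np.linalg.norm(w)
def plane(c,u,v,z):
    o,w=ray(c,u,v);return o+w*(z-o[2])/w[2]
def tri(a,ua,b,ub):
    o1,w1=ray(a,*ua);o2,w2=ray(b,*ub)
    s=np.linalg.lstsq(np.stack([w1,-w2],1),o2-o1,rcond=None)[0]
    p,q=o1+s[0]*w1,o2+s[1]*w2;return (p+q)/2,np.linalg.norm(p-q)
def proj(c,X):
    x=c["R"]@X+c["t"];p=x[:2]/x[2];p=p*(1+float(c["k1"])*(p@p));return c["K"][:2,:2]@p+c["K"][:2,2]
def blob(c,box,thr=60):
    x0,y0,x1,y1=box;g=c["image"][y0:y1,x0:x1].max(2);n,l,s,ce=cv2.connectedComponentsWithStats((g<thr).astype(np.uint8))
    i=1+np.argmax(s[1:,4]);ys,xs=np.nonzero(l==i);return xs+x0,ys+y0
E
python3 - <<'E'
from h import *
a=dict(np.load("scene0.npz"));b=dict(np.load("side0.npz"))
A=blob(a,(215,145,235,182));B=blob(b,(268,130,290,170))
for n,(x,y) in(("scene",A),("side",B)):print(n,len(x),x.min(),x.max(),y.min(),y.max(),x.mean(),y.mean())
c,e=tri(a,(A[0].mean(),A[1].mean()),b,(B[0].mean(),B[1].mean()));print("handle centre",c,e)
# rim: ring pixels bright
for n,cc,box in(("scene",a,(155,140,240,200)),("side",b,(255,130,335,180))):
    x0,y0,x1,y1=box;im=cc["image"][y0:y1,x0:x1];cv2.imwrite(f"pics/c_{n}.png",cv2.resize(im[:,:,::-1],None,fx=6,fy=6,interpolation=cv2.INTER_CUBIC))
h=np.hstack([cv2.resize(cv2.imread("pics/c_scene.png"),(400,300)),cv2.resize(cv2.imread("pics/c_side.png"),(400,300))]);cv2.imwrite("pics/c0.png",h)
for px in ((199,173),(199,170)):print(plane(a,*px,.245))
print(plane(b,296,150,.245), tri(a,(199,171),b,(296,150)))
E
```

```text
scene 210 219 228 150 174 223.66190476190476 161.96666666666667
side 241 274 283 136 162 278.4190871369295 148.69294605809128
handle centre [0.53657458 0.00488094 0.26786337] 0.0003930530216878997
[ 0.52423211 -0.04932844  0.245     ]
[ 0.51524953 -0.04629418  0.245     ]
[ 0.49927159 -0.03164812  0.245     ] (array([ 0.50168968, -0.04538039,  0.23364279]), np.float64(0.0073915212198771224))
```

View pics/c0.png

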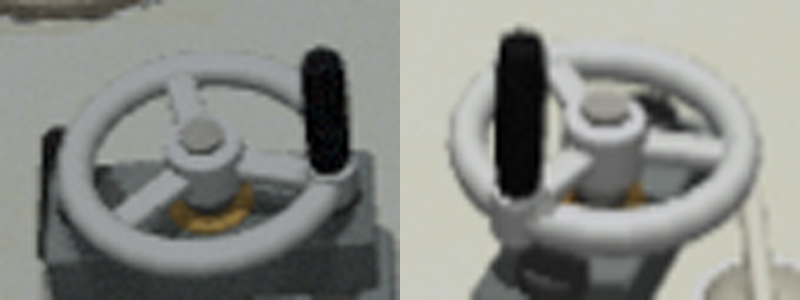

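The crop shows the hub cap centre at scene (197.9,167.0) and side (296.6,147.5). The handle stands upright on the rim, and its triangulated mid-height of 0.268 agrees with the text (0.269).

Run:
```python
from h import *
a=dict(np.load("scene0.npz"));b=dict(np.load("side0.npz"))
h,e=tri(a,(197.9,167),b,(296.6,147.5));print("hub",h,e)
hd=np.array([.5366,.0049]);d=hd-h[:2];print("radius",np.hypot(*d),"ang",np.arctan2(d[1],d[0]))
# rim fit: extreme pixels bright in crop -> plane z=.2285 mid-section, outline ellipse points
for n,c,pts in(("scene",a,[(60,170),(185,50),(180,272),(345,200)]),("side",b,[(50,140),(180,43),(358,145),(210,248)])):
    x0,y0,sx,sy=(155,140,85/400,.2) if n=="scene" else (255,130,.2,50/300)
    P=np.array([plane(c,x0+p[0]*sx,y0+p[1]*sy,.2285)[:2] for p in pts])
    M=np.c_[2*P,np.ones(4)];s=np.linalg.lstsq(M,(P**2).sum(1),rcond=None)[0];print(n,"rim centre",s[:2],"outer R",np.sqrt(s[2]+s[:2]@s[:2]))
from scipy.spatial.transform import Rotation as Ro
s=get_state();q=s["orientation"];print(np.round(Ro.from_quat([q[1],q[2],q[3],q[0]]).as_matrix(),3),s["tcp_pos"])
```

```text
hub [ 0.49941957 -0.04508391  0.241908  ] 0.0037062227405141764
radius 0.062295874335853596 ang 0.9312441860315943
scene rim centre [ 0.50108341 -0.04120495] outer R 0.07245666802042715
side rim centre [ 0.49942276 -0.04578161] outer R 0.07124713523858488
[[-0.964  0.266 -0.001]
 [ 0.266  0.964 -0.001]
 [ 0.    -0.002 -1.   ]] [0.15252618 0.55394336 0.23049234]
```

```bash
python3 -m crank '{"travel":[[0,0,-1],[0,0,-2],[0,0,-2.9],[0,0,-2.9],[0,0,-2.9]],"turn":[-0.1,-0.2,-0.269,-0.269,-0.269]}' 0 20
python3 - <<'E'
from h import *
from scipy.spatial.transform import Rotation as Ro
s=get_state();q=s["orientation"];M=Ro.from_quat([q[1],q[2],q[3],q[0]]).as_matrix();print(np.round(M,3),s["tcp_pos"],s["joint_pos"])
T=np.array([.558,-.024,.345]);print("travel to above start",M.T@(T-s["tcp_pos"])/.04)
E
```

```text
clock: 0.52
tcp_pos: [0.1531, 0.5554, 0.3496]
orientation: [0.001, -0.0, 1.0, 0.002]
wrist_force: [1.2, 0.4, -1.5]
finger_gap: 0.0257
[[-1.    -0.     0.002]
 [-0.     1.     0.004]
 [-0.002  0.004 -1.   ]] [0.15313113 0.55540501 0.3496026 ] [1.16244724e+00 3.14032035e-01 3.34463236e-01 1.58645072e+00
 2.68614096e-05 1.16236268e+00]
travel to above start [-10.12032243 -14.48638922   0.07035575]
```

```bash
for i in 1 2 3; do python3 -m crank '{"travel":[[-0.55,-0.79,0],[-1.1,-1.58,0],[-1.65,-2.37,0],[-2.2,-3.16,0],[-2.75,-3.95,0]],"turn":[0,0,0,0,0]}'|head -2; done; python3 -m crank '{"travel":[[-0.5,-0.7,0],[-1.0,-1.4,0],[-1.5,-2.1,0],[-1.87,-2.64,0.06],[-1.87,-2.64,0.06]],"turn":[0,0,0,0,0]}'
python3 - <<'E'
from h import *
for n in("side","wrist"):
    c=read_camera(n);np.savez(f"{n}1.npz",**c);cv2.imwrite(f"pics/{n}1.png",c["image"][:,:,::-1])
print(get_state()["tcp_pos"])
h=np.hstack([cv2.resize(cv2.imread(f"pics/{n}1.png"),(400,300)) for n in("side","wrist")]);cv2.imwrite("pics/v1.png",h)
E
```

```text
clock: 0.93
tcp_pos: [0.2627, 0.3944, 0.3453]
clock: 1.35
tcp_pos: [0.3727, 0.2364, 0.3455]
clock: 1.77
tcp_pos: [0.4828, 0.0786, 0.3454]
clock: 2.18
tcp_pos: [0.5593, -0.0292, 0.3409]
orientation: [-0.002, 0.002, 1.0, -0.0]
wrist_force: [-2.6, -0.1, -0.5]
finger_gap: 0.0002
[ 0.55714738 -0.02592845  0.34230125]
```

View pics/v1.png

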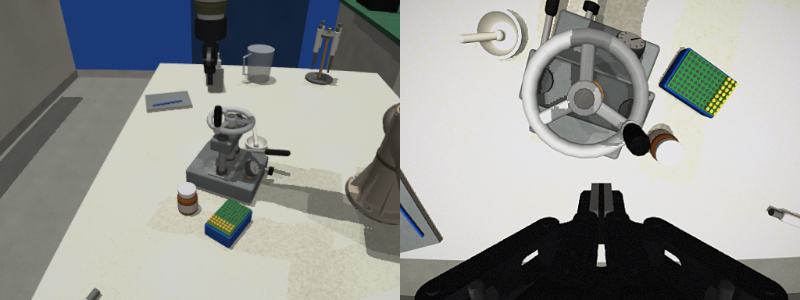

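Run:
```python
from h import *
a=dict(np.load("wrist1.npz"));b=dict(np.load("side1.npz"))
T=get_state()["tcp_pos"];print("cam",-a["R"].T@a["t"],"tcp px wrist",proj(a,T),"side",proj(b,T))
f=lambda x,y:((x-400)*1.28,y*1.28)
print("hub",plane(a,*f(586,98),.245))
print("handle top centre", plane(a,*f(636,138),.27))
S=dict(np.load("side0.npz"))
print("pred hub px /1.28",proj(a,np.array([.4995,-.044,.245]))/1.28, "handle foot/top",proj(a,np.array([.5366,.0049,.239]))/1.28,proj(a,np.array([.5366,.0049,.299]))/1.28)
# rim circle
g=a["image"];x,y=blob(a,(270,140,340,205),45);print(len(x),x.min(),x.max(),y.min(),y.max(),"handle",plane(a,x.mean(),y.mean(),.269))
```

```text
cam [ 0.47965493 -0.02648226  0.48395417] tcp px wrist [258.18443752 249.11732338] side [270.10283354 109.30588051]
hub [ 0.49904134 -0.0414532   0.245     ]
handle top centre [0.53526372 0.00783191 0.27      ]
pred hub px /1.28 [183.5389876   98.46573637] handle foot/top [229.11085762 132.11987731] [237.56755877 148.08861446]
1037 285 320 158 198 handle [0.53692484 0.00802906 0.269     ]
```

```bash
python3 -m crank '{"travel":[[0,0,0.5],[0,0,1.0],[0,0,1.5],[0,0,1.95],[0,0,1.95]],"turn":[0,0,0,0,0]}'
python3 - <<'E'
from h import *
c=read_camera("wrist");np.savez("wrist2.npz",**c);s=get_state();print(s["tcp_pos"],s["wrist_force"])
C=np.array([.4993,-.043]);p=s["tcp_pos"][:2];print("phi",np.arctan2(*(p-C)[::-1]),np.hypot(*(p-C)))
ph=.31;R=.062
P=lambda f:C+R*np.array([np.cos(f),np.sin(f)])
cur=p
for k in range(10):
    r=[]
    for i in range(1,6):
        d=P(ph+.12*i)-cur;r.append([round(-d[0]/.04,2),round(d[1]/.04,2),0])
    ph+=.6;cur=cur+np.array([-r[-1][0],r[-1][1]])*.04;print(round(ph,2),r)
E
```

```text
clock: 2.7
tcp_pos: [0.5545, -0.0233, 0.2627]
orientation: [-0.004, -0.001, 1.0, 0.001]
wrist_force: [-0.8, 0.2, -1.0]
finger_gap: -0.0001
[ 0.55537485 -0.02358548  0.26487885] [-0.08322957 -0.13652536  0.08562871]
phi 0.33330790098362834 0.05934064610882629
0.91 [[np.float64(-0.01), np.float64(0.16), 0], [np.float64(0.08), np.float64(0.32), 0], [np.float64(0.19), np.float64(0.48), 0], [np.float64(0.31), np.float64(0.62), 0], [np.float64(0.45), np.float64(0.74), 0]]
1.51 [[np.float64(0.15), np.float64(0.1), 0], [np.float64(0.32), np.float64(0.19), 0], [np.float64(0.49), np.float64(0.26), 0], [np.float64(0.67), np.float64(0.3), 0], [np.float64(0.86), np.float64(0.32), 0]]
2.11 [[np.float64(0.18), np.float64(0.0), 0], [np.float64(0.37), np.float64(-0.02), 0], [np.float64(0.55), np.float64(-0.06), 0], [np.float64(0.72), np.float64(-0.13), 0], [np.float64(0.89), np.float64(-0.22), 0]]
2.71 [[np.float64(0.15), np.float64(-0.1), 0], [np.float64(0.29), np.float64(-0.22), 0], [np.float64(0.42), np.float64(-0.36), 0], [np.float64(0.52), np.float64(-0.51), 0], [np.float64(0.61), np.float64(-0.
[... 613 characters left out ...]
0.4), 0], [np.float64(-0.81), np.float64(-0.44), 0]]
5.11 [[np.float64(-0.18), np.float64(-0.03), 0], [np.float64(-0.37), np.float64(-0.03), 0], [np.float64(-0.55), np.float64(-0.02), 0], [np.float64(-0.73), np.float64(0.02), 0], [np.float64(-0.91), np.float64(0.09), 0]]
5.71 [[np.float64(-0.17), np.float64(0.08), 0], [np.float64(-0.32), np.float64(0.18), 0], [np.float64(-0.46), np.float64(0.3), 0], [np.float64(-0.59), np.float64(0.43), 0], [np.float64(-0.7), np.float64(0.58), 0]]
6.31 [[np.float64(-0.09), np.float64(0.17), 0], [np.float64(-0.16), np.float64(0.34), 0], [np.float64(-0.21), np.float64(0.52), 0], [np.float64(-0.24), np.float64(0.7), 0], [np.float64(-0.25), np.float64(0.89), 0]]
```

```bash
python3 -m crank '{"travel":[[0,0.16,0],[0.08,0.32,0],[0.19,0.48,0],[0.31,0.62,0],[0.45,0.74,0]],"turn":[0,0,0,0,0]}'; python3 -m crank '{"travel":[[0.15,0.10,0],[0.32,0.19,0],[0.49,0.26,0],[0.67,0.30,0],[0.86,0.32,0]],"turn":[0,0,0,0,0]}'
python3 - <<'E'
from h import *
c=read_camera("wrist");np.savez("wrist3.npz",**c);cv2.imwrite("pics/w3.png",c["image"][:,:,::-1]);s=get_state();print(s["tcp_pos"],s["wrist_force"])
E
```

```text
clock: 3.17
tcp_pos: [0.5412, 0.0049, 0.2685]
orientation: [0.003, -0.0, 1.0, -0.0]
wrist_force: [5.3, -1.8, 0.3]
finger_gap: -0.0004
clock: 3.58
tcp_pos: [0.5071, 0.018, 0.2688]
orientation: [0.003, -0.001, 1.0, -0.0]
wrist_force: [4.9, -0.4, 1.8]
finger_gap: 0.0001
[0.50522379 0.01823345 0.26890059] [1.68367925 0.06794973 1.12529294]
```

View pics/w3.png

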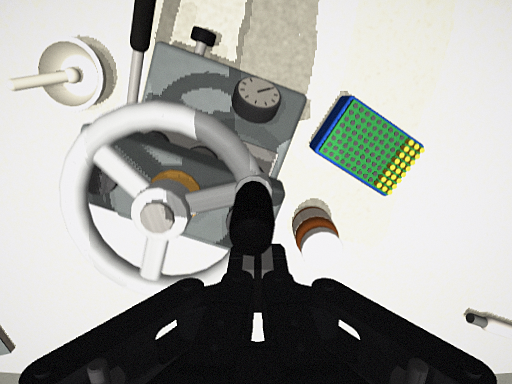

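The wrist view shows the handle top at (253,215), just ahead of the closed fingers at (258,262), and the wheel turning. Wrist force is about 5 N, so I'll carry on round.

```bash
python3 -m crank '{"travel":[[0.18,0,0],[0.37,-0.02,0],[0.55,-0.06,0],[0.72,-0.13,0],[0.89,-0.22,0]],"turn":[0,0,0,0,0]}'; python3 -m crank '{"travel":[[0.15,-0.10,0],[0.29,-0.22,0],[0.42,-0.36,0],[0.52,-0.51,0],[0.61,-0.68,0]],"turn":[0,0,0,0,0]}'; python3 -m crank '{"travel":[[0.07,-0.17,0],[0.11,-0.35,0],[0.14,-0.53,0],[0.14,-0.72,0],[0.12,-0.91,0]],"turn":[0,0,0,0,0]}'
python3 - <<'E'
from h import *
c=read_camera("wrist");np.savez("wrist4.npz",**c);cv2.imwrite("pics/w4.png",c["image"][:,:,::-1]);s=get_state();p=s["tcp_pos"];C=np.array([.4993,-.043]);print(p,s["wrist_force"],np.hypot(*(p[:2]-C)),np.arctan2(*(p[:2]-C)[::-1]))
E
```

```text
clock: 4.05
tcp_pos: [0.4712, 0.0096, 0.2689]
orientation: [0.003, -0.001, 1.0, 0.001]
wrist_force: [4.2, 3.9, 4.8]
finger_gap: -0.0
clock: 4.47
tcp_pos: [0.4459, -0.0173, 0.2686]
orientation: [0.002, -0.001, 1.0, 0.001]
wrist_force: [2.3, 4.9, 4.7]
finger_gap: 0.0001
clock: 4.88
tcp_pos: [0.4403, -0.0534, 0.2682]
orientation: [0.001, -0.001, 1.0, 0.002]
wrist_force: [0.5, 6.4, 5.6]
finger_gap: 0.0001
[ 0.44055403 -0.05494653  0.26802637] [0.46655648 1.22015741 2.44705766] 0.05994838213921708 -2.9409692220400365
```

View pics/w4.png

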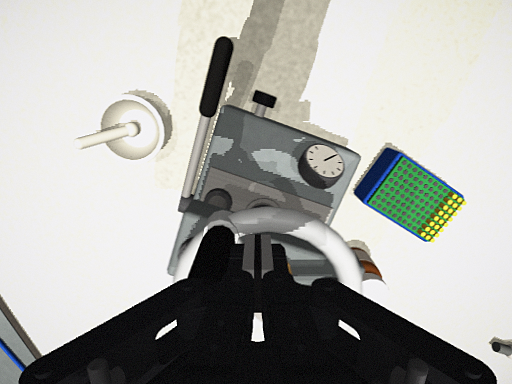

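The handle top is now at (212,250), on the -y side of the fingers and still being pushed ahead. Continuing.

```bash
python3 -m crank '{"travel":[[-0.04,-0.18,0],[-0.11,-0.35,0],[-0.19,-0.52,0],[-0.29,-0.67,0],[-0.41,-0.81,0]],"turn":[0,0,0,0,0]}'; python3 -m crank '{"travel":[[-0.14,-0.13,0],[-0.29,-0.24,0],[-0.45,-0.33,0],[-0.63,-0.40,0],[-0.81,-0.44,0]],"turn":[0,0,0,0,0]}'; python3 -m crank '{"travel":[[-0.18,-0.03,0],[-0.37,-0.03,0],[-0.55,-0.02,0],[-0.73,0.02,0],[-0.91,0.09,0]],"turn":[0,0,0,0,0]}'
python3 -m crank '{"travel":[[-0.17,0.08,0],[-0.32,0.18,0],[-0.46,0.30,0],[-0.59,0.43,0],[-0.70,0.58,0]],"turn":[0,0,0,0,0]}'
python3 - <<'E'
from h import *
for n in("side","scene"):
    c=read_camera(n);np.savez(f"{n}5.npz",**c);cv2.imwrite(f"pics/{n}5.png",c["image"][:,:,::-1])
s=get_state();p=s["tcp_pos"];C=np.array([.4993,-.043]);print(p,s["wrist_force"],np.hypot(*(p[:2]-C)),np.arctan2(*(p[:2]-C)[::-1]))
h=np.hstack([cv2.resize(cv2.imread(f"pics/{n}5.png"),(400,300)) for n in("side","scene")]);cv2.imwrite("pics/v5.png",h)
E
```

```text
clock: 5.35
tcp_pos: [0.4551, -0.0867, 0.2673]
orientation: [-0.001, -0.0, 1.0, 0.001]
wrist_force: [-3.4, 4.4, 3.2]
finger_gap: -0.0
clock: 5.77
tcp_pos: [0.4877, -0.1047, 0.2673]
orientation: [-0.001, 0.0, 1.0, -0.0]
wrist_force: [-4.9, 1.3, 4.3]
finger_gap: 0.0001
clock: 6.18
tcp_pos: [0.5242, -0.1016, 0.2675]
orientation: [-0.001, 0.0, 1.0, -0.001]
wrist_force: [-4.8, -3.8, 3.8]
finger_gap: 0.0003
clock: 6.6
tcp_pos: [0.5534, -0.0792, 0.2678]
orientation: [-0.0, 0.0, 1.0, -0.002]
wrist_force: [-1.1, -4.8, 3.1]
finger_gap: -0.0
[ 0.55397606 -0.07794971  0.26744309] [ 0.80375717 -0.02387527  0.41850374] 0.06489186752994536 -0.568755467463298
```

View pics/v5.png

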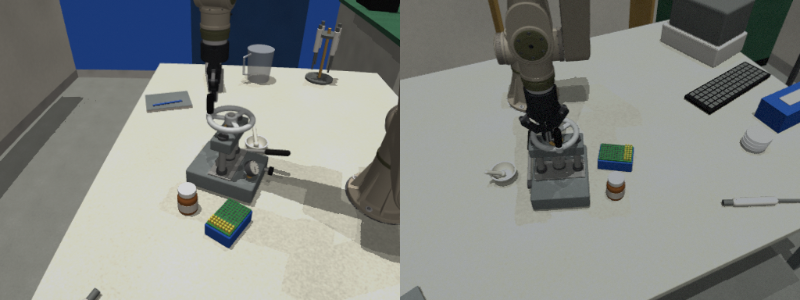

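Both views show the finger behind the handle on the +x side. All loose things are where they were. I'll do another 0.6 rad, then measure the handle with the wrist camera.

```bash
python3 -m crank '{"travel":[[-0.09,0.17,0],[-0.16,0.34,0],[-0.21,0.52,0],[-0.24,0.70,0],[-0.25,0.89,0]],"turn":[0,0,0,0,0]}'
python3 - <<'E'
from h import *
c=read_camera("wrist");np.savez("wrist6.npz",**c);cv2.imwrite("pics/w6.png",c["image"][:,:,::-1])
s=get_state();p=s["tcp_pos"];C=np.array([.4993,-.043]);print(p,s["wrist_force"],np.hypot(*(p[:2]-C)),np.arctan2(*(p[:2]-C)[::-1]))
for z in(.244,.304):
  for f in(.5,.7,.92):print(z,f,proj(c,np.array([*(C+.062*np.array([np.cos(f),np.sin(f)])),z])))
E
```

```text
clock: 7.12
tcp_pos: [0.5639, -0.0439, 0.2676]
orientation: [0.001, 0.0, 1.0, -0.002]
wrist_force: [-0.2, -5.9, 2.7]
finger_gap: 0.0002
[ 0.5637775  -0.04217447  0.26756868] [ 0.51730256 -1.51651959  2.24557902] 0.0644827818935494 0.012802695521783708
0.244 0.5 [305.75656389 215.79726519]
0.244 0.7 [323.10687332 205.130749  ]
0.244 0.92 [339.85649911 189.66552899]
0.304 0.5 [327.90658799 270.67282077]
0.304 0.7 [353.78823538 255.92199469]
0.304 0.92 [379.35653026 234.2450558 ]
```

View pics/w6.png

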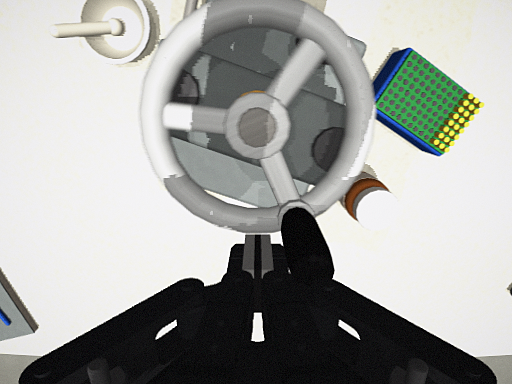

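The handle's foot is at (296,212) and its top at (320,272), so it stands at about 0.43 rad against the target of 0.92. The finger trails it by 0.42 rad and needs to go about 0.47 more.

```bash
python3 -m crank '{"travel":[[0.02,0.15,0],[0.05,0.31,0],[0.10,0.47,0],[0.17,0.60,0],[0.21,0.67,0]],"turn":[0,0,0,0,0]}'
python3 - <<'E'
from h import *
c=read_camera("wrist");np.savez("wrist7.npz",**c);cv2.imwrite("pics/w7.png",c["image"][:,:,::-1])
s=get_state();p=s["tcp_pos"];C=np.array([.4993,-.043]);print(p,s["wrist_force"],np.hypot(*(p[:2]-C)),np.arctan2(*(p[:2]-C)[::-1]))
for z in(.244,.304):
  for f in(.7,.8,.92,1.02):print(z,f,proj(c,np.array([*(C+.062*np.array([np.cos(f),np.sin(f)])),z])))
E
```

```text
clock: 7.58
tcp_pos: [0.556, -0.0157, 0.2677]
orientation: [0.001, -0.0, 1.0, -0.0]
wrist_force: [3.1, -2.1, 2.2]
finger_gap: -0.0
[ 0.55553608 -0.01526229  0.2676486 ] [ 3.02813633 -1.3373249   3.08258354] 0.06270468649020391 0.4582225220142939
0.244 0.7 [276.49611665 217.14136299]
0.244 0.8 [284.06077525 210.75463945]
0.244 0.92 [292.34318463 202.08727763]
0.244 1.02 [298.49880833 194.0760828 ]
0.304 0.7 [285.53103873 272.80524068]
0.304 0.8 [296.73960968 264.0646885 ]
0.304 0.92 [309.15748342 252.0857845 ]
0.304 1.02 [318.52173685 240.89775778]
```

View pics/w7.png

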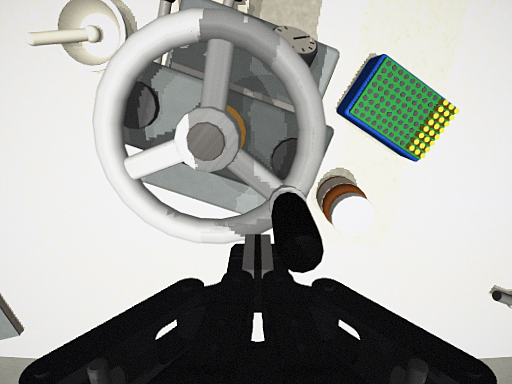

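The handle's foot is at (289,198) and its top near (304,258), or about 0.89 rad against 0.92. Backing off, lifting, and measuring the way I did at the start.

```bash
python3 -m crank '{"travel":[[-0.07,-0.17,0],[-0.15,-0.4,0],[-0.15,-0.4,-0.8],[-0.15,-0.4,-1.6],[-0.15,-0.4,-2.3]],"turn":[0,0,0,0,0]}'; python3 -m crank '{"travel":[[0,-0.8,-0.5],[0,-1.6,-1],[0,-2.4,-1.5],[0,-3.2,-1.5],[0,-3.2,-1.5]],"turn":[0,0,0,0,0]}'
python3 - <<'E'
from h import *
for n in("side","scene"):
    c=read_camera(n);np.savez(f"{n}8.npz",**c);cv2.imwrite(f"pics/{n}8.png",c["image"][:,:,::-1])
print(get_state()["tcp_pos"])
a=dict(np.load("scene8.npz"));b=dict(np.load("side8.npz"))
A=blob(a,(210,142,240,184));B=blob(b,(264,125,294,172))
for n,(x,y) in(("scene",A),("side",B)):print(n,len(x),x.min(),x.max(),y.min(),y.max(),x.mean(),y.mean())
print(tri(a,(A[0].mean(),A[1].mean()),b,(B[0].mean(),B[1].mean())))
h=np.hstack([cv2.resize(cv2.imread(f"pics/{n}8.png"),(400,300)) for n in("side","scene")]);cv2.imwrite("pics/v8.png",h)
E
```

```text
clock: 8.05
tcp_pos: [0.5603, -0.0328, 0.3591]
orientation: [-0.002, 0.0, 1.0, 0.001]
wrist_force: [0.4, 0.2, 0.4]
finger_gap: -0.0003
clock: 8.47
tcp_pos: [0.5612, -0.1661, 0.418]
orientation: [-0.001, 0.003, 1.0, -0.001]
wrist_force: [0.4, 0.9, -0.5]
finger_gap: 0.0001
[ 0.56087427 -0.16194227  0.41736454]
scene 207 218 228 149 174 223.03864734299518 161.41062801932367
side 240 272 282 133 159 276.9375 146.04166666666666
(array([0.53981925, 0.00264057, 0.27291159]), np.float64(7.083699264901869e-05))
```

View pics/v8.png

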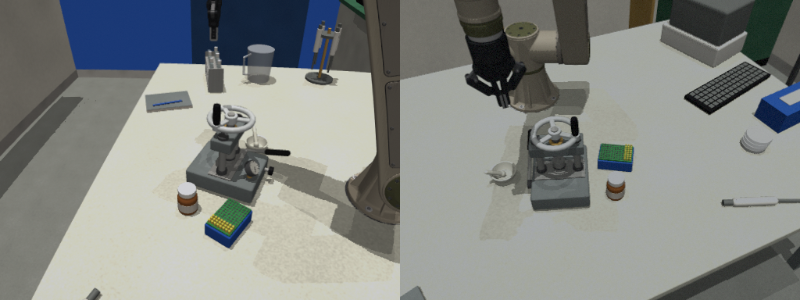

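The views show the hand clear. The handle axis measures (0.5398, 0.0026) against (0.5366, 0.0049) at the start. That is about 4 mm or 0.06 rad short of a full turn (0.2 allowed), and 5 mm higher as expected. The loose things look unmoved. I'll let the arm settle and hand in.

```bash
python3 -m crank '{"travel":[[0,0,0],[0,0,0],[0,0,0],[0,0,0],[0,0,0]],"turn":[0,0,0,0,0]}'
python3 - <<'E'
from h import *
a=dict(np.load("side0.npz"))["image"].astype(int);b=dict(np.load("side8.npz"))["image"].astype(int)
for n,(x0,y0,x1,y1) in dict(jar=(220,230,260,280),tip=(258,252,330,315)).items():
    f=lambda i:np.float32(i[y0:y1,x0:x1].mean(2));print(n,cv2.phaseCorrelate(f(a),f(b)))
a=dict(np.load("scene0.npz"))["image"].astype(int);b=dict(np.load("scene8.npz"))["image"].astype(int)
f=lambda i:np.float32(i[200:245,105:158].mean(2));print("mortar",cv2.phaseCorrelate(f(a),f(b)))
print(hand_in())
E
```

```text
clock: 8.98
tcp_pos: [0.5612, -0.1591, 0.419]
orientation: [0.0, -0.001, 1.0, 0.0]
wrist_force: [0.4, 0.2, -0.1]
finger_gap: 0.0001
jar ((0.0007196221974830053, -0.015452563598980618), 0.9994098489284515)
tip ((0.009082066481155948, 0.001953626358737637), 0.978924281998641)
mortar ((-0.04809414963309777, 0.3195944729803699), 0.5977812786651737)
the job is handed in; nothing more can be done
None
```

I pushed the handle once round anticlockwise with the closed fingertips, never gripping it. I then lifted the hand clear and handed the job in at about 9 s on the robot's clock.

- **Wheel:** the last two-camera measurement puts the handle about 4 mm, or 0.06 rad, short of its starting place, where 0.2 rad is allowed. The handle stands 5 mm higher, as one turn should give. The contact force was about 5–6 N while pushing and near zero at the end.
- **Loose things:** the jar and tip box show no shift between the first and last pictures. The mortar shows at most 0.3 px (about 1 mm), with a weak match because the arm's shadow falls over it.
- **Not checked:** I did not measure the die separately. The fingertips stayed about 0.26 m or higher at the press, well above it.
- **Disagreement:** the wrist camera, with the fingers still on the handle, put it about 0.03 rad short, which differs slightly from the last measurement but is also within tolerance.

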